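# Dispense three spacer sleeves with the hopper lever and ease the lid shut

### The job

Press down the lever of the sleeve dispenser with your fingertips so that its lid lifts, and keep it down until all three steel sleeves have rolled out into the catch tray. Then ease the lever back up under your fingers so that the lid comes down gently and shuts without slamming. Work the lid only by its lever, do not touch or lift the sleeves, and leave the hand tools lying around where they are.

Things in the scene. Friction and masses are not known exactly. Their poses are not given: they have to be found in the camera images.
- dispenser: Grey sheet-metal gravity-feed dispenser bolted to the bench: 308 mm long (x), 61 wide (y; bench flanges 105), 185 tall. Origin on the bench under its middle, z up; its outlet and catch tray look to its own -x, its lever is on the -y side. Between the walls (53 mm apart) a floor slopes down 14 degrees to the front. Behind the lid, x = 0 to 0.15, is the open-topped hopper with the sleeves.
- tray (a point): Middle of the catch tray's floor, 48 mm above the bench, at x = -0.085, y = 0 of the dispenser. The open tray runs from the lid's foot (x = -0.02, floor 64 mm above the bench) down to a front lip (x = -0.15, floor 32 mm, top of lip 62 mm); its side walls stand 28 mm above the floor. Same axes as the dispenser.
- pad_top (a point): Middle of the top of the lever's press pad: black plastic, 50 mm along the lever, 46 across, 12 thick. In the dispenser's frame at rest: x -0.150, y -0.060, z 0.177, front edge 0.3 rad up; fully pressed: x -0.158, z 0.100, front edge 0.3 rad down. It turns about a pivot at x -0.030, z 0.125, so it goes almost straight down 77 mm. Nothing above it; only the low tray beside it.
- lever (a joint): Angle of the lever, a flat steel bar, rad: 0 at rest (pad up), 0.60 fully pressed (end stop). A return spring acts through the lid's rod: the pad takes about 4 N at first and 8 N at the bottom.
- lid_angle (a joint): Angle of the lid, rad: 0 shut, 0.95 fully open. A rod links it to the lever, about 1.6 rad of lid per rad of lever, both ways. Sleeves pass from about 0.4 rad up. Spring and weight shut it hard as soon as the lever is let go: only the fingers on the lever slow it. Letting the pad rise at up to 40 mm/s (lid 0.5 rad/s) is gentle; a lid closing at over 2 rad/s slams.
- lid: The lid: aluminium panel 50 mm wide, 129 mm long, over the sloping outlet of the hopper. Origin on its hinge at the top of the outlet (x = 0.045, z = 0.180 in the dispenser's frame). Shut, it slopes forward and down to its foot at x = -0.02, z = 0.068; fully open, it stands out to the front, about level, foot at x = -0.084, z = 0.17.
- hammer: Loose hammer, 280 mm long, lying on the bench; origin under its middle. Not part of the job.
- ratchet: Loose steel ratchet handle, about 220 mm long, 25 mm high, lying on the bench; origin under its middle. Not part of the job.
- pliers: Loose pliers, about 200 mm long, 16 mm high, lying on the bench; origin under their middle. Not part of the job.
- socket: Loose spanner socket, 30 mm diameter, 40 mm tall, standing on the bench; origin at the centre of its foot. Not part of the job.
- sleeve_1: Steel spacer sleeve, 30 mm diameter, 48 mm long, about 0.1 kg; origin at its centre, y along its axis, which lies across the channel. One of three alike, queued on the sloping floor behind the shut lid (this is the first from the lid); they roll out by themselves within about 2 s when the lid is up.
- sleeve_2: Steel spacer sleeve, 30 mm diameter, 48 mm long, about 0.1 kg; origin at its centre, y along its axis, which lies across the channel. One of three alike, queued on the sloping floor behind the shut lid (this is the second from the lid); they roll out by themselves within about 2 s when the lid is up.
- sleeve_3: Steel spacer sleeve, 30 mm diameter, 48 mm long, about 0.1 kg; origin at its centre, y along its axis, which lies across the channel. One of three alike, queued on the sloping floor behind the shut lid (this is the third from the lid); they roll out by themselves within about 2 s when the lid is up.
Not all that is in view belongs to the job. Leave any pink look-alike of the sleeve_3 alone.

How it is judged:
By the outcome, as a careful person would: the job done as asked, in the order asked, and still so for the second after the job is handed in, with the robot touching nothing.
It also fails if it takes over 38 s, if anything falls off the work surface, if the arm or the gripper's body presses on something with over 40 N, if the wrist force passes 120 N, or if a joint passes its speed limit or range.

### The arm

A 6-joint arm with a two-finger parallel gripper is mounted at the origin on the work surface. World frame = base frame: x ahead of the robot, y to its left, z up, the work surface at z = 0. Lengths are in m, angles in rad, forces in N, time in s.
With the tool pointing down it reaches from about 0.35 to 0.775 m from the base axis. Payload 7.3 kg.
Tool frame: the origin (TCP) lies midway between the tips of the shut fingers; the grasp point (between the pads) lies 19 mm behind it; z points along the fingers, y is the direction in which the jaws open and shut (so a half turn about z gives the same grasp; the last joint's range is limited). The gripper opens to 92 mm and grips with 3 to 60 N. Pads are 19 mm wide; open, the fingers measure 130 mm over their backs; the gripper's body (75 mm by 190 mm) begins 47 mm behind the grasp point.
Start: joints at [-1.256, 0.342, 1.524, -0, 1.275, -0.146], TCP at [0.233, -0.47, 0.227] pointing down, gripper open.
Joint ranges: [-2.53, 2.53], [-0.77, 2.02], [0.04, 2.7], [-1, 4.14], [0.28, 2.66], [-3.11, 3.11]. Speed limits (rad/s): [2.57, 2.57, 3.14, 3.14, 3.14, 3.14].

### API

Orientations are given as a rotation vector (axis times angle).
In Python, from station import readout, camera, calibration, sign_off gives the robot as it stands. The module is installed in compiled form; this text tells all that it offers.
- The arm moves only by the shell command python3 -m inch 'ROWS'. ROWS is JSON, a list of rows, each an object with "offset": the shift along the tool's x, y, z in units of 30 mm (1.0 is 30 mm), a list of three; "turn": the turn, a rotation vector about the tool's x, y, z in units of 5 degrees (1.0 is 5 degrees), a list of three; "fingers": the closure in counts, from 0 (fully open) to 255 (shut). A call has 1 to 20 rows; each row is the pose to reach, as a shift and turn from the pose commanded when the call began, along the tool's axes at that moment; what a row does not reach only later rows make up. A row lasts 1/12 s, in which the tool goes at most 41.7 mm and 7.16 degrees, less where a joint would pass 70% of its speed; a pose out of reach is approached as far as the arm can. A call with a gripper value outside its range is refused whole. The fingers move at their own pace and stop on an object; the grip force is fixed at half the most. Time passes only in rows, so rows that repeat a pose let the fingers close. It gives the time, the measured TCP pose, the force and the opening at its end, in the units of the state.
- readout.state(): the state, without advancing time (a new reading comes with each control period).
- camera(name): name is "side" or "top"; returns the picture (384x512x3 uint8, red, green, blue); there is no depth.
- calibration(name): a dict with "fx", "fy", "cx", "cy" (pixels), "R" (3x3) and "t" (3): a world point X has camera coordinates R X + t. Camera axes: x right, y down, z forward; pixel columns grow to the right and rows downward; lengths in m; the calibration is good to about 2 mm. A picture is of the moment at which its call begins. calibration takes no time and is no camera call.
- sign_off(): hands the job in, once; it reports no verdict.
The state is a dict: "clock": time; "q": joint angles; "dq": joint speeds; "joint_efforts": joint torques, N m; "tcp_pos": TCP position; "ee_rot": TCP orientation; "force": force on the tool from outside, world axes, zero at the start; "torque": the same for the moment, N m; "finger_gap": finger opening in m.
Only numpy, scipy, OpenCV 4.12 (cv2) and the standard library are available. Lean on these libraries where they do the work, as an engineer would, in place of code of your own. Each camera call takes 0.05 s, during which the arm holds its last target.

## Working session

There is one attempt and no reset: what is moved stays moved. The work goes in short steps, Python scripts to look and compute and a shell command to move; the robot and the scene stay as the last step left them, time stands still between calls to the robot, and variables do not carry over. Pictures are saved under pics/ and viewed, and the job is handed in when it is done.

```bash
mkdir -p pics; python3 - <<'E'
from station import readout,camera,calibration
import cv2
for n in("side","top"):
    cv2.imwrite(f"pics/{n}0.png",camera(n)[:,:,::-1]); c=calibration(n); print(n,c)
print(readout.state())
E
```

```text
side {'fx': 371.9765035391126, 'fy': 371.9765035391126, 'cx': 251.3173100907014, 'cy': 195.76279801747606, 'R': array([[-0.7180066 , -0.69600336,  0.00677054],
       [-0.4715733 ,  0.47928092, -0.74020836],
       [ 0.51194252, -0.53466729, -0.67234347]]), 't': array([0.43803532, 0.34657997, 0.71186518])}
top {'fx': 453.5599127341288, 'fy': 453.5599127341288, 'cx': 251.77515928865685, 'cy': 189.63704554587838, 'R': array([[ 0.13561871, -0.99075043,  0.00459883],
       [-0.96956786, -0.13367121, -0.20511014],
       [ 0.2038277 ,  0.02335789, -0.97872809]]), 't': array([-0.03361139,  0.5713839 ,  1.22585231])}
{'clock': 0.1, 'q': array([-1.25598574e+00,  3.42656813e-01,  1.52485565e+00, -5.51277634e-07,
        1.27537539e+00, -1.46015366e-01]), 'dq': array([ 0.00021037, -0.00089482, -0.00229855, -0.00014972,  0.001268  ,
       -0.00110135]), 'joint_efforts': array([ 2.49306133e-03, -4.32002449e+01, -2.44695014e+01,  7.19764992e-02,
        5.25480928e-02, -3.32218860e-05]), 'tcp_pos': array([ 0.23337211, -0.46991643,  0.22613547]), 'ee_rot': array([-3.05731065e+00, -7.17181194e-01,  1.72257440e-04]), 'force': array([ 0.58650998, -0.07513024,  0.1818662 ]), 'torque': array([ 0.04065237, -0.00557719,  0.02358641]), 'finger_gap': 0.09164021029974136}
```

View pics/side0.png

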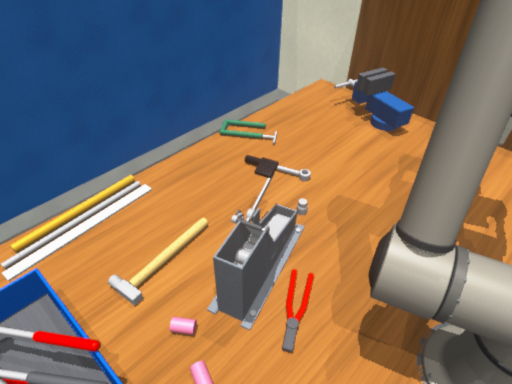

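View pics/top0.png

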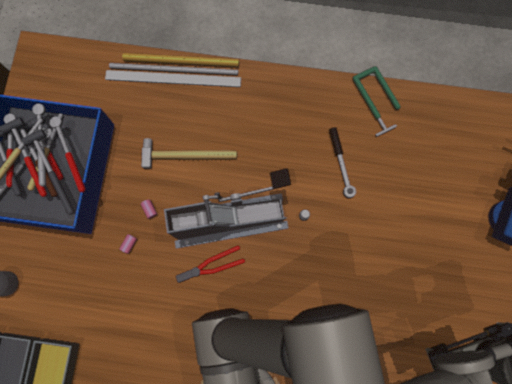

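```bash
cat > h.py <<'E'
import numpy as np,cv2
from station import calibration
def ray(n,u,v):
    c=calibration(n); R=c["R"];o=-R.T@c["t"]
    return o,R.T@np.array([(u-c["cx"])/c["fx"],(v-c["cy"])/c["fy"],1])
def plane(n,u,v,z):
    o,d=ray(n,u,v); return o+d*(z-o[2])/d[2]
def proj(n,X):
    c=calibration(n);p=c["R"]@X+c["t"];return c["fx"]*p[0]/p[2]+c["cx"],c["fy"]*p[1]/p[2]+c["cy"]
def tri(a,b):
    (o1,d1),(o2,d2)=ray("top",*a),ray("side",*b)
    s=np.linalg.lstsq(np.c_[d1,-d2],o2-o1,rcond=None)[0]
    p,q=o1+d1*s[0],o2+d2*s[1];return (p+q)/2,np.linalg.norm(p-q)
E
python3 - <<'E'
from h import *
for n,(x,y,w,h) in dict(top=(150,155,180,135),side=(195,140,130,190)).items():
    im=cv2.imread(f"pics/{n}0.png"); cr=im[y:y+h,x:x+w]
    s=4 if n=="top" else 3
    cv2.imwrite(f"pics/{n}0z.png",cv2.resize(cr,None,fx=s,fy=s,interpolation=cv2.INTER_CUBIC))
    m=(im.max(2)<60).astype('uint8'); k,l,st,ce=cv2.connectedComponentsWithStats(m)
    for i in range(1,k):
        if st[i,4]>30 and x-20<ce[i][0]<x+w+20 and y-20<ce[i][1]<y+h: print(n,st[i],ce[i], plane(n,*ce[i],0.175))
E
```

```text
top [329 128  14  28 204] [335.24019608 141.18137255] [ 0.70578136 -0.15841183  0.175     ]
top [270 169  21  20 294] [280.00680272 178.15986395] [ 0.58658445 -0.02654536  0.175     ]
top [231 201  19   6  49] [238.12244898 203.75510204] [0.50525561 0.07126882 0.175     ]
top [167 204  40  26 251] [183.08366534 212.20717131] [0.46454053 0.20689459 0.175     ]
top [170 220 113  20 614] [214.98534202 229.72964169] [0.43137758 0.11970254 0.175     ]
```

View pics/top0z.png

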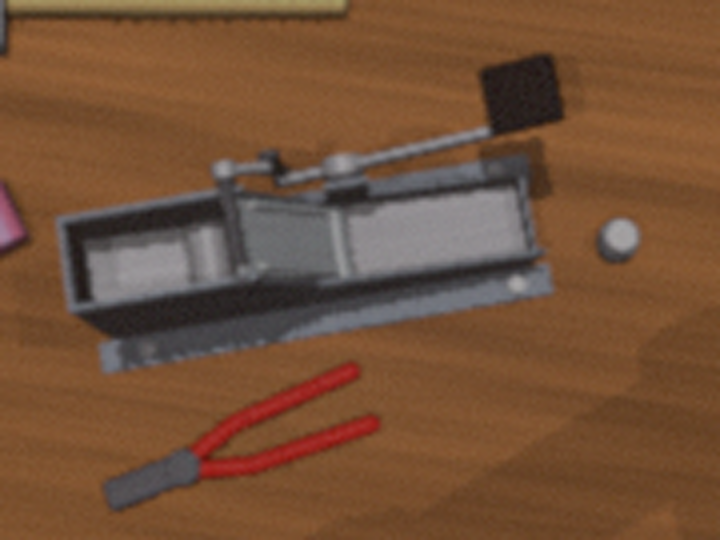

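View pics/side0z.png

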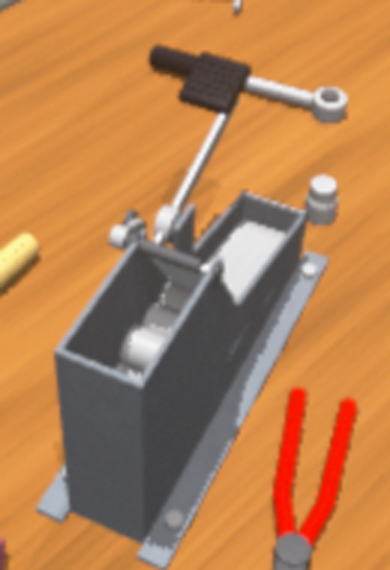

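```bash
python3 - <<'E'
from h import *
print(tri((280.2,178.3),(195+215/3,140+80/3)))
a=plane("top",176.2,247.5,0.003);b=plane("top",287.5,227.5,0.003);d=a-b;print(a,b,d,np.linalg.norm(d),np.arctan2(d[1],d[0]))
# hopper rear corners (z .185): zoom top (60,218),(75,308); tray... right end
e=plane("top",150+60/4,155+218/4,.185);f=plane("top",150+75/4,155+308/4,.185);print(e,f,np.linalg.norm(e-f),np.arctan2(*(e-f)[1::-1]))
th=np.arctan2(d[1],d[0])
for P in [plane("top",280.2,178.3,.177)]:
    R=np.array([[np.cos(th),-np.sin(th)],[np.sin(th),np.cos(th)]])
    o=P[:2]-R@[-.15,-.06]
    print("yaw",th,"pad",P,"origin",o,"end",o+R@[-.158,-.06])
    for X in [(.154,.0305,.185),(.154,-.0305,.185),(-.154,.0525,.003),(.154,.0525,.003)]:
        print([np.round(proj(n,np.r_[o+R@X[:2],X[2]]),1) for n in("top","side")])
from scipy.spatial.transform import Rotation as Ro
from station import readout
print(Ro.from_rotvec(readout.state()["ee_rot"]).as_matrix().round(3))
for n,u,v,z in(("socket",304.5,214.5,.04),("ratchet a",348,190,.0),("ratchet b",335,128,0)):print(n,plane("top",u,v,z))
E
```

```text
(array([ 0.58638854, -0.0273409 ,  0.17325542]), np.float64(0.0007303111277810516))
[0.38387681 0.23840435 0.003     ] [ 0.48501559 -0.0724676   0.003     ] [-0.10113878  0.31087196  0.        ] 0.32691042470194515 1.8853348427620482
[0.46377368 0.25156123 0.185     ] [0.40894834 0.23235211 0.185     ] 0.05809310165202846 0.33700385573118674
yaw 1.8853348427620482 pad [ 0.58579708 -0.02701373  0.177     ] origin [0.48233408 0.0970645 ] end [ 0.5882721  -0.03462124]
[array([167.8, 233.2]), array([243. , 268.2])]
[array([164.5, 209.5]), array([213.7, 256.3])]
[array([285. , 228.9]), array([303.5, 228.3])]
[array([180.1, 247.7]), array([253. , 324.5])]
[[ 0.896  0.445 -0.   ]
 [ 0.445 -0.896  0.001]
 [ 0.    -0.001 -1.   ]]
socket [ 0.52353037 -0.11352372  0.04      ]
ratchet a [ 0.62092807 -0.23734213  0.        ]
ratchet b [ 0.80846365 -0.18003413  0.        ]
```

```bash
python3 - <<'E'
from h import *
from station import readout
from scipy.spatial.transform import Rotation as Ro
s=readout.state();R=Ro.from_rotvec(s["ee_rot"])
T=np.array([.587,-.031,.215])
print(R.inv().apply(T-s["tcp_pos"])/.03)
yaw=1.885; ty=-np.array([-np.sin(yaw),np.cos(yaw),0]); z=np.array([0,0,-1.]); x=np.cross(ty,z)
print((R.inv()*Ro.from_matrix(np.c_[x,ty,z])).as_rotvec(degrees=True)/5)
E
```

```text
[17.06393921 -7.86207949  0.38446474]
[-1.05811413e-02 -1.22334503e-02 -1.63198282e+01]
```

```bash
python3 -m inch '[{"offset":[0.5,-0.25,0],"turn":[0,0,-0.5],"fingers":255},{"offset":[1.5,-0.7,0],"turn":[0,0,-1.5],"fingers":255},{"offset":[2.6,-1.2,0],"turn":[0,0,-2.5],"fingers":255},{"offset":[3.7,-1.7,0],"turn":[0,0,-3.5],"fingers":255},{"offset":[4.8,-2.2,0],"turn":[0,0,-4.6],"fingers":255},{"offset":[5.9,-2.7,0],"turn":[0,0,-5.6],"fingers":255},{"offset":[7.0,-3.2,0],"turn":[0,0,-6.7],"fingers":255},{"offset":[8.1,-3.7,0],"turn":[0,0,-7.7],"fingers":255},{"offset":[9.2,-4.2,0],"turn":[0,0,-8.8],"fingers":255},{"offset":[10.3,-4.7,0],"turn":[0,0,-9.8],"fingers":255},{"offset":[11.4,-5.2,0],"turn":[0,0,-10.9],"fingers":255},{"offset":[12.5,-5.7,0],"turn":[0,0,-12],"fingers":255},{"offset":[13.6,-6.2,0],"turn":[0,0,-13],"fingers":255},{"offset":[14.7,-6.8,0],"turn":[0,0,-14],"fingers":255},{"offset":[15.7,-7.3,0],"turn":[0,0,-15],"fingers":255},{"offset":[16.5,-7.6,0],"turn":[0,0,-15.8],"fingers":255},{"offset":[17.0,-7.8,0],"turn":[0,0,-16.3],"fingers":255},{"offset":[17.1,-7.9,0],"turn":[0,0,-16.3],"fingers":255},{"offset":[17.1,-7.9,0],"turn":[0,0,-16.3],"fingers":255},{"offset":[17.1,-7.9,0],"turn":[0,0,-16.3],"fingers":255}]'
python3 - <<'E'
from h import *
from station import camera
for n,(x,y,w,h) in dict(top=(150,105,200,150),side=(195,90,160,190)).items():
    im=camera(n)[:,:,::-1]; cv2.imwrite(f"pics/{n}1z.png",cv2.resize(im[y:y+h,x:x+w],None,fx=3,fy=3,interpolation=cv2.INTER_CUBIC))
E
```

```text
clock: 1.77
tcp_pos: [0.5869, -0.0303, 0.2263]
ee_rot: [-1.85, -2.538, 0.002]
force: [-0.7, 0.4, 0.4]
finger_gap: 0.0003
```

View pics/top1z.png

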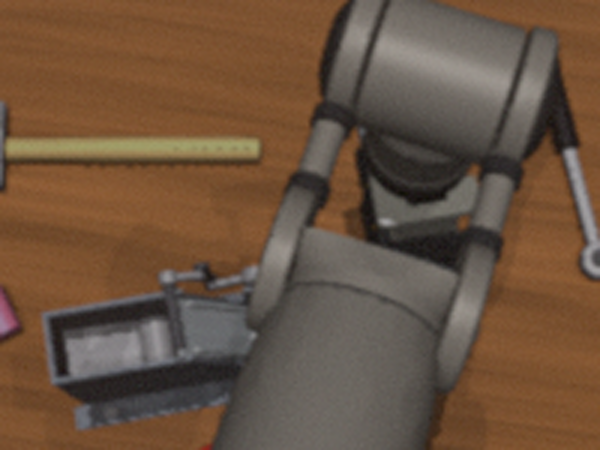

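View pics/side1z.png

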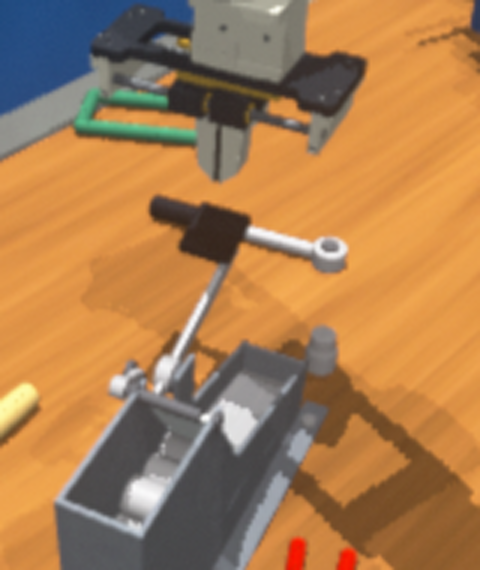

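```bash
python3 -m inch '[{"offset":[0,0,0.4],"turn":[0,0,0],"fingers":255},{"offset":[0,0,0.8],"turn":[0,0,0],"fingers":255},{"offset":[0,0,1.1],"turn":[0,0,0],"fingers":255},{"offset":[0,0,1.3],"turn":[0,0,0],"fingers":255},{"offset":[0,0,1.5],"turn":[0,0,0],"fingers":255},{"offset":[0,0,1.7],"turn":[0,0,0],"fingers":255},{"offset":[0,0,1.9],"turn":[0,0,0],"fingers":255},{"offset":[0,0,2.0],"turn":[0,0,0],"fingers":255},{"offset":[0,0,2.0],"turn":[0,0,0],"fingers":255}]'
python3 - <<'E'
from h import *
from station import camera
for n,(x,y,w,h) in dict(side=(195,90,160,190)).items():
    im=camera(n)[:,:,::-1]; cv2.imwrite(f"pics/{n}2z.png",cv2.resize(im[y:y+h,x:x+w],None,fx=3,fy=3,interpolation=cv2.INTER_CUBIC))
E
```

```text
clock: 2.62
tcp_pos: [0.5875, -0.0299, 0.1663]
ee_rot: [-1.849, -2.54, 0.0]
force: [-0.0, -1.1, 0.6]
finger_gap: 0.0006
```

View pics/side2z.png

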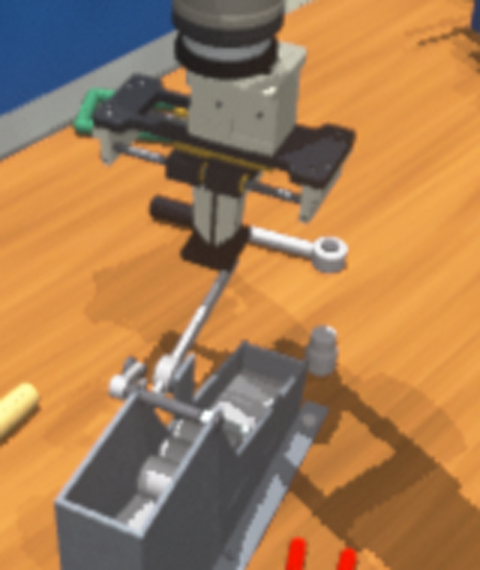

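The fingertips rest in the middle of the pad (zoomed about 215,245) and the lever has started down. I'll continue pressing.

```bash
python3 -m inch '[{"offset":[0,0,0.2],"turn":[0,0,0],"fingers":255},{"offset":[0,0,0.5],"turn":[0,0,0],"fingers":255},{"offset":[0,0,0.8],"turn":[0,0,0],"fingers":255},{"offset":[0,0,1.1],"turn":[0,0,0],"fingers":255},{"offset":[0,0,1.4],"turn":[0,0,0],"fingers":255},{"offset":[0,0,1.7],"turn":[0,0,0],"fingers":255},{"offset":[0,0,1.9],"turn":[0,0,0],"fingers":255},{"offset":[0,0,2.0],"turn":[0,0,0],"fingers":255},{"offset":[0,0,2.0],"turn":[0,0,0],"fingers":255},{"offset":[0,0,2.0],"turn":[0,0,0],"fingers":255},{"offset":[0,0,2.0],"turn":[0,0,0],"fingers":255},{"offset":[0,0,2.0],"turn":[0,0,0],"fingers":255},{"offset":[0,0,2.0],"turn":[0,0,0],"fingers":255},{"offset":[0,0,2.0],"turn":[0,0,0],"fingers":255},{"offset":[0,0,2.0],"turn":[0,0,0],"fingers":255},{"offset":[0,0,2.0],"turn":[0,0,0],"fingers":255},{"offset":[0,0,2.0],"turn":[0,0,0],"fingers":255},{"offset":[0,0,2.0],"turn":[0,0,0],"fingers":255},{"offset":[0,0,2.0],"turn":[0,0,0],"fingers":255},{"offset":[0,0,2.0],"turn":[0,0,0],"fingers":255}]'
python3 - <<'E'
from h import *
from station import camera
for n,(x,y,w,h) in dict(side=(195,110,160,190),top=(150,105,200,150)).items():
    im=camera(n)[:,:,::-1]; cv2.imwrite(f"pics/{n}3z.png",cv2.resize(im[y:y+h,x:x+w],None,fx=3,fy=3,interpolation=cv2.INTER_CUBIC))
E
```

```text
clock: 4.33
tcp_pos: [0.5886, -0.0302, 0.1078]
ee_rot: [1.847, 2.538, 0.002]
force: [1.0, -1.9, 7.2]
finger_gap: 0.0004
```

View pics/side3z.png

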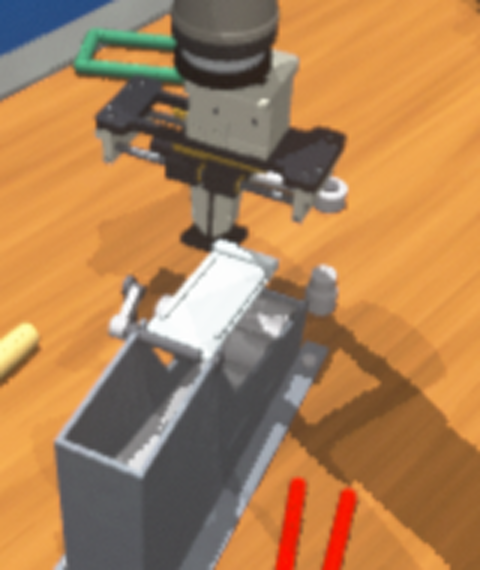

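View pics/top3z.png

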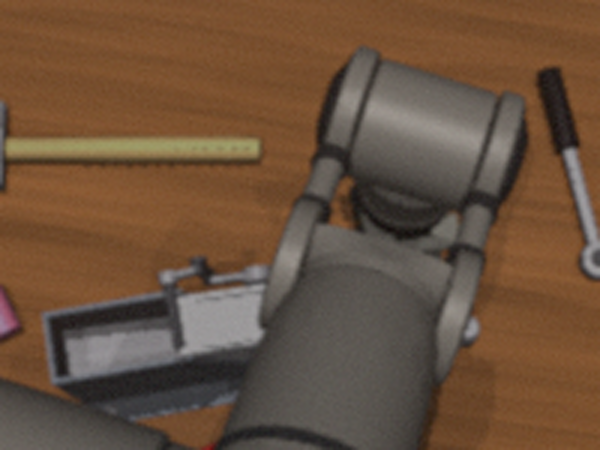

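The lid is level and the hopper looks empty. At least one sleeve shows in the tray, at about (250,350) in the zoomed side view. I'll hold longer to be sure all three are out.

```bash
python3 -m inch '[{"offset":[0,0,0],"turn":[0,0,0],"fingers":255},{"offset":[0,0,0],"turn":[0,0,0],"fingers":255},{"offset":[0,0,0],"turn":[0,0,0],"fingers":255},{"offset":[0,0,0],"turn":[0,0,0],"fingers":255},{"offset":[0,0,0],"turn":[0,0,0],"fingers":255},{"offset":[0,0,0],"turn":[0,0,0],"fingers":255},{"offset":[0,0,0],"turn":[0,0,0],"fingers":255},{"offset":[0,0,0],"turn":[0,0,0],"fingers":255},{"offset":[0,0,0],"turn":[0,0,0],"fingers":255},{"offset":[0,0,0],"turn":[0,0,0],"fingers":255},{"offset":[0,0,0],"turn":[0,0,0],"fingers":255},{"offset":[0,0,0],"turn":[0,0,0],"fingers":255},{"offset":[0,0,0],"turn":[0,0,0],"fingers":255},{"offset":[0,0,0],"turn":[0,0,0],"fingers":255},{"offset":[0,0,0],"turn":[0,0,0],"fingers":255},{"offset":[0,0,0],"turn":[0,0,0],"fingers":255},{"offset":[0,0,0],"turn":[0,0,0],"fingers":255},{"offset":[0,0,0],"turn":[0,0,0],"fingers":255},{"offset":[0,0,0],"turn":[0,0,0],"fingers":255},{"offset":[0,0,0],"turn":[0,0,0],"fingers":255}]'
python3 - <<'E'
from h import *
from station import camera
im=camera("side")[:,:,::-1]; cv2.imwrite(f"pics/side4z.png",cv2.resize(im[180:300,205:315],None,fx=5,fy=5,interpolation=cv2.INTER_CUBIC))
E
```

```text
clock: 6.1
tcp_pos: [0.5886, -0.0302, 0.1078]
ee_rot: [1.847, 2.538, 0.002]
force: [0.8, -1.5, 7.3]
finger_gap: 0.0004
```

View pics/side4z.png

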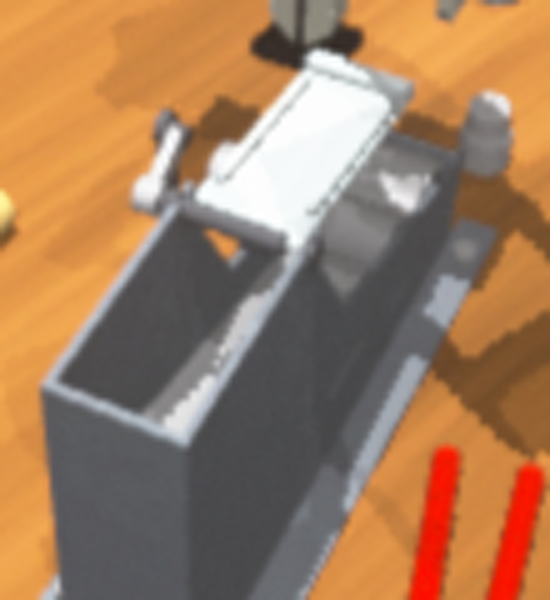

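The hopper floor is bare (zoomed about 200,370), and the sleeves are queued in the tray at about (350,230) to (410,180). Now I'll ease the lever up at about 29 mm/s.

```bash
python3 -m inch '[{"offset":[0,0,-0.04],"turn":[0,0,0],"fingers":255},{"offset":[0,0,-0.1],"turn":[0,0,0],"fingers":255},{"offset":[0,0,-0.18],"turn":[0,0,0],"fingers":255},{"offset":[0,0,-0.26],"turn":[0,0,0],"fingers":255},{"offset":[0,0,-0.34],"turn":[0,0,0],"fingers":255},{"offset":[0,0,-0.42],"turn":[0,0,0],"fingers":255},{"offset":[0,0,-0.5],"turn":[0,0,0],"fingers":255},{"offset":[0,0,-0.58],"turn":[0,0,0],"fingers":255},{"offset":[0,0,-0.66],"turn":[0,0,0],"fingers":255},{"offset":[0,0,-0.74],"turn":[0,0,0],"fingers":255},{"offset":[0,0,-0.82],"turn":[0,0,0],"fingers":255},{"offset":[0,0,-0.9],"turn":[0,0,0],"fingers":255},{"offset":[0,0,-0.98],"turn":[0,0,0],"fingers":255},{"offset":[0,0,-1.06],"turn":[0,0,0],"fingers":255},{"offset":[0,0,-1.14],"turn":[0,0,0],"fingers":255},{"offset":[0,0,-1.2],"turn":[0,0,0],"fingers":255},{"offset":[0,0,-1.25],"turn":[0,0,0],"fingers":255},{"offset":[0,0,-1.28],"turn":[0,0,0],"fingers":255},{"offset":[0,0,-1.3],"turn":[0,0,0],"fingers":255},{"offset":[0,0,-1.3],"turn":[0,0,0],"fingers":255}]'
python3 - <<'E'
from h import *
from station import camera
im=camera("side")[:,:,::-1]; cv2.imwrite(f"pics/side5z.png",cv2.resize(im[140:300,205:315],None,fx=3.5,fy=3.5,interpolation=cv2.INTER_CUBIC))
E
```

```text
clock: 7.82
tcp_pos: [0.5884, -0.0298, 0.1462]
ee_rot: [1.847, 2.539, 0.002]
force: [3.5, 0.4, 4.5]
finger_gap: 0.0003
```

View pics/side5z.png

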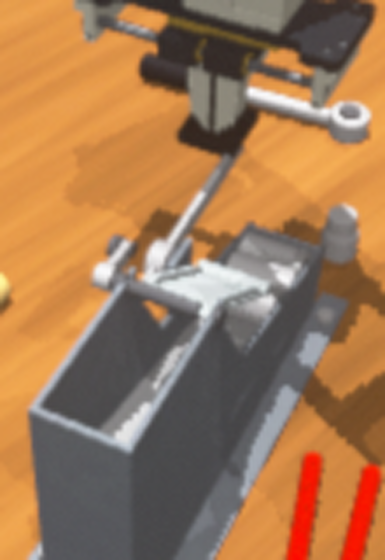

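The lid is half shut and following the fingers, and the sleeves are staying in the tray. Now the rest of the way.

```bash
python3 -m inch '[{"offset":[0,0,-0.04],"turn":[0,0,0],"fingers":255},{"offset":[0,0,-0.1],"turn":[0,0,0],"fingers":255},{"offset":[0,0,-0.17],"turn":[0,0,0],"fingers":255},{"offset":[0,0,-0.24],"turn":[0,0,0],"fingers":255},{"offset":[0,0,-0.31],"turn":[0,0,0],"fingers":255},{"offset":[0,0,-0.38],"turn":[0,0,0],"fingers":255},{"offset":[0,0,-0.45],"turn":[0,0,0],"fingers":255},{"offset":[0,0,-0.52],"turn":[0,0,0],"fingers":255},{"offset":[0,0,-0.58],"turn":[0,0,0],"fingers":255},{"offset":[0,0,-0.64],"turn":[0,0,0],"fingers":255},{"offset":[0,0,-0.7],"turn":[0,0,0],"fingers":255},{"offset":[0,0,-0.75],"turn":[0,0,0],"fingers":255},{"offset":[0,0,-0.8],"turn":[0,0,0],"fingers":255},{"offset":[0,0,-0.85],"turn":[0,0,0],"fingers":255},{"offset":[0,0,-0.9],"turn":[0,0,0],"fingers":255},{"offset":[0,0,-0.95],"turn":[0,0,0],"fingers":255},{"offset":[0,0,-1.0],"turn":[0,0,0],"fingers":255},{"offset":[0,0,-1.05],"turn":[0,0,0],"fingers":255},{"offset":[0,0,-1.1],"turn":[0,0,0],"fingers":255},{"offset":[0,0,-1.15],"turn":[0,0,0],"fingers":255}]'
python3 -m inch '[{"offset":[0,0,-0.05],"turn":[0,0,0],"fingers":255},{"offset":[0,0,-0.1],"turn":[0,0,0],"fingers":255},{"offset":[0,0,-0.15],"turn":[0,0,0],"fingers":255},{"offset":[0,0,-0.2],"turn":[0,0,0],"fingers":255},{"offset":[0,0,-0.25],"turn":[0,0,0],"fingers":255},{"offset":[0,0,-0.3],"turn":[0,0,0],"fingers":255},{"offset":[0,0,-0.35],"turn":[0,0,0],"fingers":255},{"offset":[0,0,-0.4],"turn":[0,0,0],"fingers":255},{"offset":[0,0,-0.5],"turn":[0,0,0],"fingers":255},{"offset":[0,0,-0.8],"turn":[0,0,0],"fingers":255},{"offset":[0,0,-1.4],"turn":[0,0,0],"fingers":255},{"offset":[0,0,-2.2],"turn":[0,0,0],"fingers":255},{"offset":[0,0,-2.8],"turn":[0,0,0],"fingers":255},{"offset":[0,0,-3.0],"turn":[0,0,0],"fingers":255},{"offset":[0,0,-3.0],"turn":[0,0,0],"fingers":255},{"offset":[0,0,-3.0],"turn":[0,0,0],"fingers":255}]'
python3 - <<'E'
from h import *
from station import camera
im=camera("side")[:,:,::-1]; cv2.imwrite(f"pics/side6z.png",cv2.resize(im[130:300,205:315],None,fx=3.5,fy=3.5,interpolation=cv2.INTER_CUBIC))
cv2.imwrite("pics/side6.png",im);cv2.imwrite("pics/top6.png",camera("top")[:,:,::-1])
E
```

```text
clock: 9.53
tcp_pos: [0.5876, -0.0299, 0.1803]
ee_rot: [1.849, 2.54, -0.0]
force: [-0.9, 2.0, 1.3]
finger_gap: 0.0007
clock: 10.87
tcp_pos: [0.5874, -0.0298, 0.2698]
ee_rot: [-1.849, -2.54, 0.0]
force: [0.3, 0.4, -1.2]
finger_gap: 0.0009
```

View pics/side6z.png

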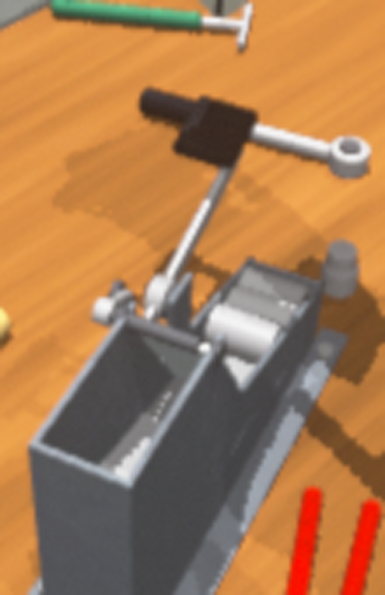

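View pics/top6.png

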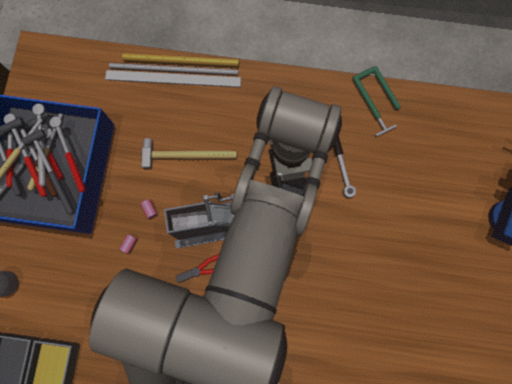

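The lid is shut, the lever is at rest and the hopper is empty. I'll swing the arm clear to count the sleeves in the tray.

```bash
python3 -m inch '[{"offset":[-0.3,-0.1,0],"turn":[0,0,0],"fingers":255},{"offset":[-1,-0.3,0],"turn":[0,0,0],"fingers":255},{"offset":[-2,-0.6,0],"turn":[0,0,0],"fingers":255},{"offset":[-3,-0.9,0],"turn":[0,0,0],"fingers":255},{"offset":[-4,-1.2,0],"turn":[0,0,0],"fingers":255},{"offset":[-5,-1.5,0],"turn":[0,0,0],"fingers":255},{"offset":[-6,-1.8,0],"turn":[0,0,0],"fingers":255},{"offset":[-7,-2.1,0],"turn":[0,0,0],"fingers":255},{"offset":[-8,-2.4,0],"turn":[0,0,0],"fingers":255},{"offset":[-9,-2.7,0],"turn":[0,0,0],"fingers":255},{"offset":[-9.8,-3,0],"turn":[0,0,0],"fingers":255},{"offset":[-10,-3,0],"turn":[0,0,0],"fingers":255},{"offset":[-10,-3,0],"turn":[0,0,0],"fingers":255},{"offset":[-10,-3,0],"turn":[0,0,0],"fingers":255}]'
python3 - <<'E'
from h import *
from station import camera
im=camera("top")[:,:,::-1]; cv2.imwrite(f"pics/top7z.png",cv2.resize(im[110:290,130:360],None,fx=3.4,fy=3.4,interpolation=cv2.INTER_CUBIC))
E
```

```text
clock: 12.13
tcp_pos: [0.5939, -0.3428, 0.2692]
ee_rot: [-1.848, -2.538, -0.001]
force: [-0.7, 0.0, -0.5]
finger_gap: 0.0002
```

View pics/top7z.png

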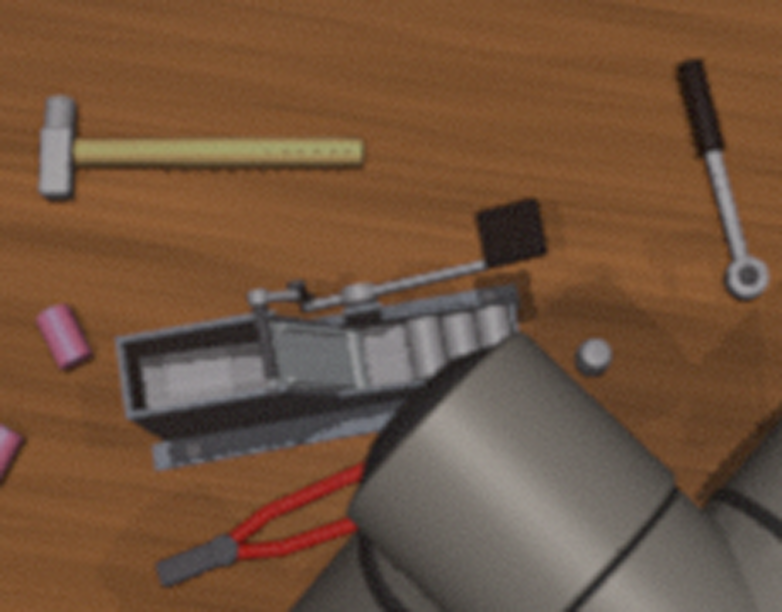

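The top view shows three sleeves side by side in the tray, at zoomed (425,345), (460,335) and (492,325). The lid is shut, the pad is back at its rest spot and the hand tools haven't moved.

```bash
python3 -c "
from station import sign_off;print(sign_off())"
```

```text
the job is handed in; nothing more can be done
None
```

The job is done and handed in at about 12 s of the 38 s allowed. I pressed the lever pad down with the shut fingertips and held it until the sleeves had rolled out. I then let it rise at no more than about 29 mm/s until the lid was shut, and moved the arm clear.

- **Sleeves:** the last top view shows all three in the catch tray and the hopper empty.
- **Lid and lever:** the lid is shut and the pad is back at rest. I judged the gentle closing from the commanded speed, since the lid's own speed can't be measured directly.
- **Tools:** the hammer, ratchet and socket, and the part of the pliers in view, lie where they were. The arm hid the ends of the pliers' handles.
- **Force:** the readings at the end of each move peaked at about 7 N on the pad while holding it down, as expected. One reading early in the press was only 0.6 N where about 4 N was expected. I took it as noise, because the picture showed the fingers on the pad and the lever starting to move.

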